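# Put the parts canisters back in their row on the bench shelf

## Task

On the low white bench shelf stands the largest of a set of three round aluminium canisters, next to the shelf's end board. Stand the other two round canisters from the blue mat beside it in one straight row along the middle of the shelf, stepping down in size away from the end board (the medium one next to the large one, then the small one), with about a finger's width (15 mm) of clear space between neighbours. Keep them upright, and leave the large canister, the square tin and the amber bottle where they stand.

Things in the scene. Friction and masses are not known exactly. Their poses are not given: they have to be found in the camera images.
- shelf_row (a point): Centre of the flat top face of the low white shelf, a fixed riser 110 mm deep (x here) by 280 mm long (y), its top 50 mm above the bench; z is up. The row stands on its middle line, along y through this point. An end board 8 mm thick, rising 40 mm above the top, closes the +y end, inner face 132 mm from this point; the other sides are open. Place and yaw vary.
- can_large_mid (a point): Round aluminium parts canister with a flat black screw lid of the same diameter, 56 mm across and 80 mm tall over all, standing upright. It already stands on the middle line of the shelf near the end board, its foot on the top face; it is loose and is not to be moved. This point is its centre, half-way up; z is its upright axis.
- can_medium_mid (a point): Round aluminium parts canister with a flat black screw lid of the same diameter, 48 mm across and 64 mm tall over all, standing upright. It stands somewhere on the blue mat, a 3 mm thick flat mat on the bench. Between 105 and 210 g. This point is its centre, half-way up; z is its upright axis.
- can_small_mid (a point): Round aluminium parts canister with a flat black screw lid of the same diameter, 40 mm across and 48 mm tall over all, standing upright. It stands somewhere on the blue mat. Between 63 and 126 g. This point is its centre, half-way up; z is its upright axis.
- tin_mid (a point): Bystander: square aluminium tin with a black lid, 44 x 44 mm and 56 mm tall, loose on the blue mat, at least 95 mm centre to centre from the other things there. This point is its centre, half-way up. It is not part of the set.
- vial_mid (a point): Bystander: round amber glass bottle with a narrow neck and black cap, 38 mm across and 75 mm tall, loose on the blue mat, at least 95 mm centre to centre from the other things there. This point is on its axis, half-way up. It is not part of the set.
Things that resemble listed ones, but are neither listed nor needed, are in the scene too. Leave any yellow look-alike of the part that bears can_medium_mid alone. Leave any purple look-alike of the part that bears can_small_mid alone.

How it is judged:
By the outcome, as a careful person would: the job done as asked, in the order asked, and still so for the second after the job is handed in, with the robot touching nothing.
It also fails if it takes over 54 s, if anything falls off the work surface, if the arm or the gripper's body presses on something with over 40 N, if the wrist force passes 120 N, or if a joint passes its speed limit or range.

## Robot

A 7-joint arm with a two-finger parallel gripper is mounted at the origin on the work surface. World frame = base frame: x ahead of the robot, y to its left, z up, the work surface at z = 0. Lengths are in m, angles in rad, forces in N, time in s.
With the tool pointing down it reaches from about 0.425 to 0.925 m from the base axis. Payload 6.8 kg.
Tool frame: the origin (TCP) lies at the very end of the fingers, on their centre line; the grasp point (between the pads) lies bot.hold_point_z behind it (bot.hold_point_z is the distance from the TCP to the grasp point, in m); x points along the fingers, z is the direction in which the jaws open and shut, and the axes are right-handed (so a half turn about x gives the same grasp; the last joint's range is limited). The gripper opens to 85 mm and grips with 20 to 120 N. Pads are 22 mm wide; open, the fingers measure 114 mm over their backs; the gripper's body (76 mm by 85 mm) begins 54 mm behind the grasp point. The pads swing forward as they close: fully open they stand 13 mm farther back than shut.
Start: joints at [-1.344, 0.477, 0.022, 1.555, -0.011, 1.109, -0.083], TCP at [0.222, 0.638, 0.231] pointing down, gripper open.
Joint ranges: [-2.96, 2.96], [-0.34, 2.1], [-1.41, 1.46], [0.24, 2.44], [-1.37, 4.51], [0.17, 1.92], [-2.96, 2.96]. Speed limits (rad/s): [2.39, 2.39, 3.14, 3.14, 3.14, 3.14, 3.14].

## Interface

Orientations are given as a unit quaternion [w, x, y, z].
In Python, from station import bot gives the robot as it stands.
- The arm moves only by the tool drive_tool, never from a script. Its arguments are lists of equal length, an entry for each row: "slide": the shift along the world's x, y, z in mm, a list of three; "turn": the turn, a rotation vector about the world's x, y, z in rad, a list of three; "gripper": the opening, from 0 (shut) to 1 (fully open). A call has 1 to 10 rows; each row is the pose to reach, as a shift and turn from the pose measured when the call began; what a row does not reach only later rows make up. A row lasts 1/10 s, in which the tool goes at most 50 mm and 8.59 degrees, less where a joint would pass 70% of its speed; a pose out of reach is approached as far as the arm can. A call with a gripper value outside its range is refused whole. The fingers move at their own pace and stop on an object; "squeeze" is the grip in N (left out, the last holds). Time passes only in rows, so rows that repeat a pose let the fingers close. It gives the time, the measured TCP pose, the force and the opening at its end, in the units of the state.
- bot.get_obs(): the state, without advancing time (a new reading comes with each control period).
- bot.read_camera(name): name is "scene" or "top" or "wrist"; returns a dict with "color" (384x512x3 uint8, red, green, blue), "fovy" (degrees; the focal length in pixels is half the picture's height over the tangent of half this angle, whatever the lens; pixels are square), "cx", "cy" (the principal point, pixels), "R" (3x3) and "t" (3): a world point X has camera coordinates R X + t. Camera axes: x right, y down, z forward; pixel columns grow to the right and rows downward; lengths in m; the calibration is good to about 2 mm. A picture is of the moment at which its call begins. There is no depth.
- bot.hand_in(): hands the job in, once; it reports no verdict.
The state is a dict: "t": time; "q": joint angles; "joint_vel": joint speeds; "joint_torque": joint torques, N m; "eef_pos": TCP position; "tool_rot": TCP orientation; "contact_force": force on the tool from outside, world axes, zero at the start; "torque": the same for the moment, N m; "gripper_width": opening from 0.0 (shut) to 1.0 (fully open).
Only numpy, scipy, OpenCV 4.12 (cv2) and the standard library are available. Lean on these libraries where they do the work, as an engineer would, in place of code of your own. Each camera call takes 0.05 s, during which the arm holds its last target.

## Working session

There is one attempt and no reset: what is moved stays moved. The work goes in short steps, Python scripts to look and compute and a tool call to move; the robot and the scene stay as the last step left them, time stands still between calls to the robot, and variables do not carry over. Pictures are saved under pics/ and viewed, and the job is handed in when it is done.

Besides the shell and the picture viewer there is one more tool, called after "Request:" by a JSON object that holds its "op" and its "data", one argument or row to a line. drive_tool: Moves the arm, as the interface text tells. Its arguments: {"type":"object","properties":{"slide":{"type":"array"},"turn":{"type":"array"},"gripper":{"type":"array"},"squeeze":{"type":"number"}},"required":["slide","turn","gripper"]}

```bash
ls; mkdir -p pics; python3 - <<'E'
from station import bot
import cv2, numpy as np, pickle
o=bot.get_obs(); print(o['t'],o['eef_pos'],o['tool_rot'],o['gripper_width'],bot.hold_point_z)
d={}
for n in ['scene','top','wrist']:
    c=bot.read_camera(n); d[n]=c
    cv2.imwrite(f'pics/{n}0.png',cv2.cvtColor(c['color'],cv2.COLOR_RGB2BGR))
    print(n,c['fovy'],c['cx'],c['cy'],np.round(c['R'],3).tolist(),np.round(c['t'],3))
pickle.dump(d,open('cams0.pkl','wb'))
E
```

```text
pics
0.0 [0.22159298 0.6369688  0.23032586] [ 0.57582093 -0.41011612  0.57680334  0.40930787] 0.9985191990697218 0.0187
scene 53.497771706566716 255.7881289639995 194.7288657944716 [[-0.026, 1.0, -0.0], [0.781, 0.02, -0.624], [-0.624, -0.016, -0.782]] [ 0.108 -0.315  1.271]
top 51.69941022677355 249.80341800652482 190.75785368827098 [[0.027, -0.999, -0.018], [-0.996, -0.026, -0.087], [0.087, 0.02, -0.996]] [-0.096  0.448  1.039]
wrist 67.8529723702305 255.62458120985912 191.35956714734542 [[0.329, 0.944, -0.002], [0.897, -0.312, 0.313], [0.295, -0.105, -0.95]] [-0.673 -0.04   0.38 ]
```

View pics/scene0.png

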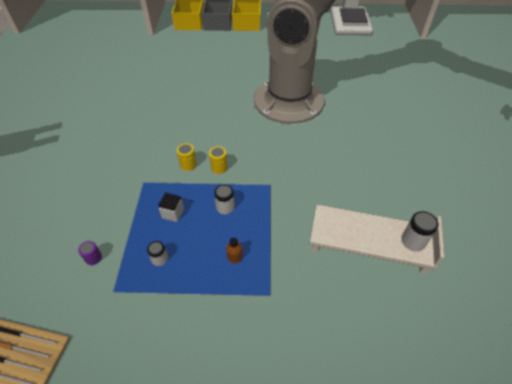

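View pics/top0.png

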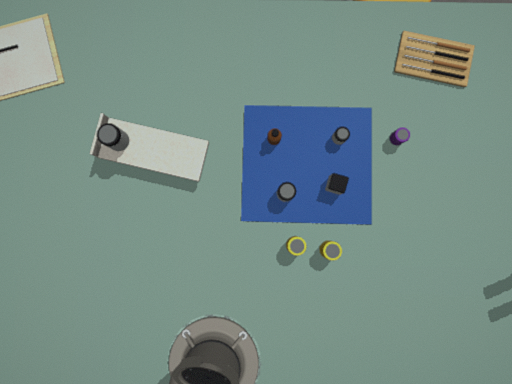

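View pics/wrist0.png

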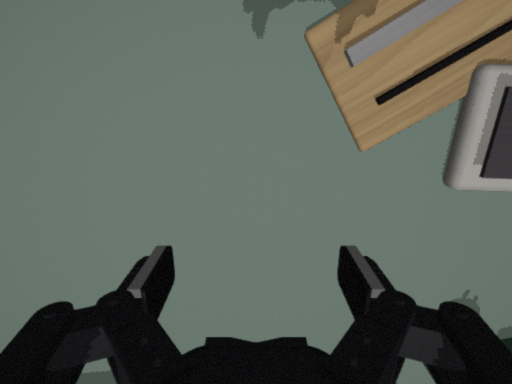

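Scene view: medium canister about (225,199), small about (158,253), square tin (172,207), bottle (235,251), yellow look-alikes (187,157) and (218,160), purple look-alike (90,252), large canister (420,231) by the end board. In the top view the medium is at (287,191), the small at (342,134) and the large at (109,135). I'll enlarge both views to confirm.

```bash
cat > h.py <<'E'
import numpy as np, cv2, pickle
def cam(c):
    f=192/np.tan(np.radians(c['fovy']/2)); return f,c['cx'],c['cy'],np.array(c['R']),np.array(c['t'])
def ray(c,u,v,z):
    f,cx,cy,R,t=cam(c); d=R.T@np.array([(u-cx)/f,(v-cy)/f,1]); o=-R.T@t
    return o+d*(z-o[2])/d[2]
def proj(c,X):
    f,cx,cy,R,t=cam(c); p=np.atleast_2d(X)@R.T+t
    return np.c_[cx+f*p[:,0]/p[:,2],cy+f*p[:,1]/p[:,2]]
E
python3 - <<'E'
from h import *
d=pickle.load(open('cams0.pkl','rb')); print({k:np.shape(v) for k,v in d['top'].items()})
for k in d['top']:
    if k not in('color','R','t','fovy','cx','cy'): print(k,[d[n][k] for n in d])
t=cv2.cvtColor(d['top']['color'],cv2.COLOR_RGB2BGR); s=cv2.cvtColor(d['scene']['color'],cv2.COLOR_RGB2BGR)
R=lambda im,x0,x1,y0,y1,k:cv2.resize(im[y0:y1,x0:x1],None,fx=k,fy=k,interpolation=cv2.INTER_CUBIC)
cv2.imwrite('pics/ctop_mat.png',R(t,230,420,95,235,4))
cv2.imwrite('pics/ctop_shelf.png',R(t,80,220,105,195,5))
cv2.imwrite('pics/csc.png',R(s,75,285,135,300,3))
cv2.imwrite('pics/csc_sh.png',R(s,300,450,200,280,5))
T=d['top'];S=d['scene']
for n,a,b,z in [('med',(287,191),(225,192),.067),('small',(342,134),(157,247),.051),('large',(109,135),(423,222),.13)]:
    print(n,ray(T,*a,z),ray(S,*b,z))
E
```

```text
{'color': (384, 512, 3), 'fovy': (), 'cx': (), 'cy': (), 'R': (3, 3), 't': (3,)}
med [ 0.44813301 -0.17944292  0.067     ] [ 0.4525647  -0.17207882  0.067     ]
small [ 0.60249897 -0.32102376  0.051     ] [ 0.60309416 -0.3153766   0.051     ]
large [0.56812899 0.2599975  0.13      ] [0.57435154 0.26123399 0.13      ]
```

View pics/ctop_mat.png

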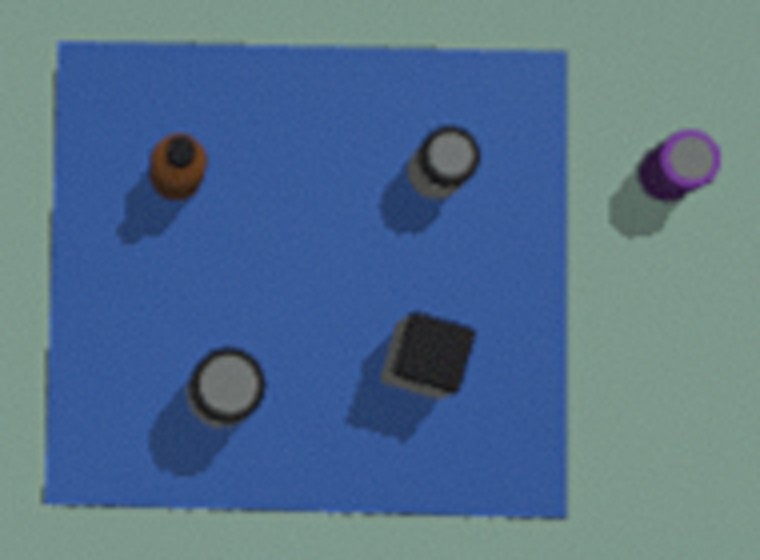

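View pics/ctop_shelf.png

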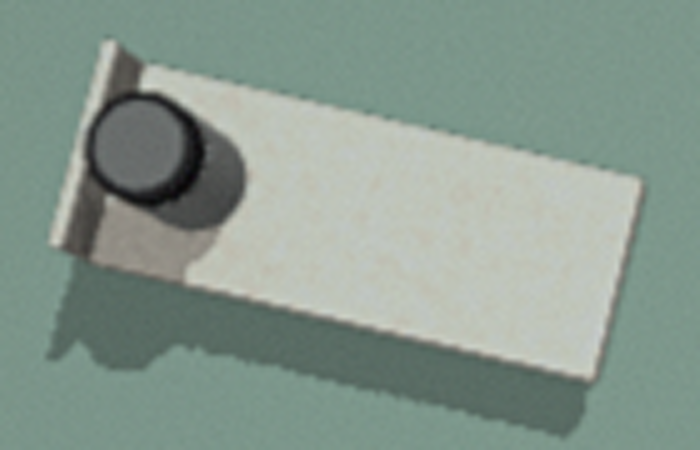

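View pics/csc.png

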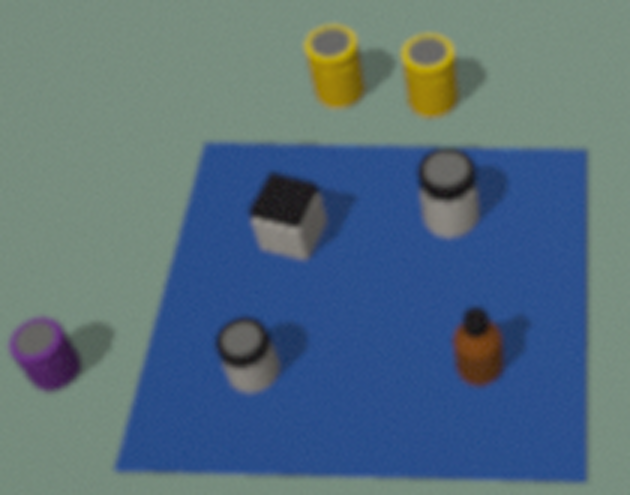

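View pics/csc_sh.png

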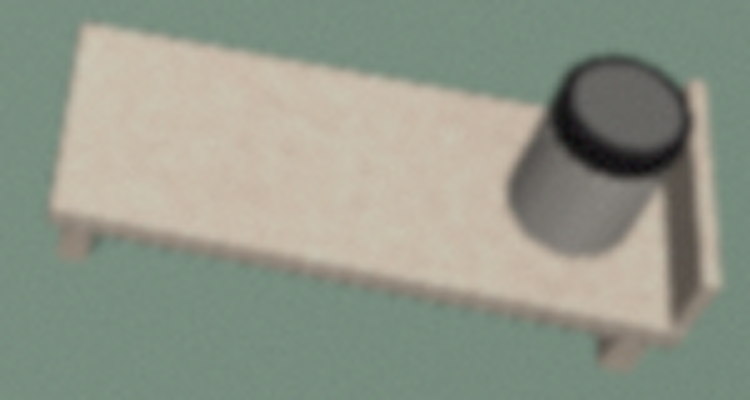

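The mat scene is unambiguous. The two silver-bodied, black-rimmed round cans are the targets: the larger at top (287,191) is the medium and the smaller at (342,134) is the small. The yellow pair, the purple one, the square tin and the bottle are excluded. Next I measure by silhouette fitting.

```bash
cat >> h.py <<'E'
from scipy.optimize import least_squares
from scipy.spatial.transform import Rotation as Ro
def hullpix(c,x,y,r,z0,z1):
    a=np.linspace(0,2*np.pi,72,endpoint=False)
    P=np.vstack([np.c_[x+r*np.cos(a),y+r*np.sin(a),np.full(72,z)] for z in(z0,z1)])
    return cv2.convexHull(proj(c,P).astype(np.float32))
def cen(p):
    m=cv2.moments(p); return np.array([m['m10']/m['m00'],m['m01']/m['m00']]),m['m00']
def fitcan(c,mask,x,y,r,z0,z1):
    ys,xs=np.nonzero(mask); u=np.array([xs.mean(),ys.mean()])
    s=least_squares(lambda p:cen(hullpix(c,p[0],p[1],r,z0,z1))[0]-u,[x,y],diff_step=1e-3)
    return s.x,len(xs),cen(hullpix(c,*s.x,r,z0,z1))[1]
def blobs(c,u,v,w=16):
    im=c['color'].astype(int); m=((im[...,2]-im[...,0])<25).astype(np.uint8)
    n,l,st,ce=cv2.connectedComponentsWithStats(m)
    k=[i for i in range(1,n) if np.hypot(*(ce[i]-[u,v]))<w and st[i,4]>40]
    k=max(k,key=lambda i:st[i,4]); return l==k
E
python3 - <<'E'
from h import *
d=pickle.load(open('cams0.pkl','rb'));T=d['top'];S=d['scene']
print(T['color'][160,300],T['color'][191,287],T['color'][197,282],T['color'][210,275])
for n,a,b,r,z in [('med',(287,191),(225,199),.024,.067),('small',(342,134),(158,253),.02,.051)]:
    for c,p in((T,a),(S,b)):
        m=blobs(c,*p); x0=ray(c,*p,.04)[:2]
        print(n,fitcan(c,m,*x0,r,.003,z))
o=Ro.from_quat(np.roll([0.57582093,-0.41011612,0.57680334,0.40930787],-1)).as_matrix();print(o.round(3))
E
```

```text
[ 57  91 153] [110 114 112] [43 43 42] [ 44  69 111]
med (array([ 0.44840086, -0.17839718]), 273, 313.76505158562213)Traceback (most recent call last):
  File "<stdin>", line 6, in <module>
  File "h.py", line 26, in blobs
    k=max(k,key=lambda i:st[i,4]); return l==k
ValueError: max() iterable argument is empty
```

```bash
sed -i 's/<25)/<42)/' h.py
python3 - <<'E'
from h import *
import h
d=pickle.load(open('cams0.pkl','rb'));T=d['top'];S=d['scene']
for n,a,b,r,z in [('med',(287,191),(225,199),.024,.067),('small',(342,134),(158,253),.02,.051)]:
    for c,p in((T,a),(S,b)):
        try:
            c=dict(c);c['color']=c['color'].copy()
            if c['fovy']==S['fovy'] : c['color'][184:187,130:270]=[0,0,200]
            m=blobs(c,*p); x0=ray(c,*p,.04)[:2]
            print(n,fitcan(c,m,*x0,r,.003,z))
        except Exception as e: print(n,e)
# shelf corners on top face: top camera crops, scene crops (crop px -> image)
ct=[(140,63),(643,179),(594,382),(75,258)]
tt=[((u+.5)/5-.5+80,(v+.5)/5-.5+105) for u,v in ct]
for p in tt: print('top',ray(T,*p,.05).round(4))
cs=[(85,25),(52,213),(665,335)]
for u,v in cs: print('scene',ray(S,(u+.5)/5-.5+300,(v+.5)/5-.5+200,.05).round(4))
o=Ro.from_quat(np.roll([0.57582093,-0.41011612,0.57680334,0.40930787],-1)).as_matrix();print(o.round(3))
E
```

```text
med (array([ 0.44839681, -0.17813369]), 295, 313.6918401150033)
med (array([ 0.45256616, -0.17572867]), 475, 520.1824622733984)
small (array([ 0.60388772, -0.32111635]), 235, 257.60334175103344)
small (array([ 0.60584731, -0.31845176]), 383, 413.05595869291574)
top [0.6337 0.2975 0.05  ]
top [0.5776 0.0282 0.05  ]
top [0.4698 0.0499 0.05  ]
top [0.5285 0.3258 0.05  ]
scene [0.4729 0.0538 0.05  ]
scene [0.581  0.0308 0.05  ]
scene [0.6362 0.294  0.05  ]
[[-0.    -0.944  0.329]
 [-0.002  0.329  0.944]
 [-1.    -0.    -0.002]]
```

The two cameras agree within 3–5 mm with a constant offset, so their shared calibration bias cancels in relative measurements. Next I hover the wrist camera over the shelf with the jaws turned across the row.

Request:
{"op": "drive_tool", "data": {
  "slide": [
    [34,-44,6],
    [68,-88,12],
    [102,-132,18],
    [136,-176,24],
    [170,-220,30],
    [204,-264,36],
    [238,-308,40],
    [272,-352,40],
    [306,-396,40],
    [340,-440,40]
  ],
  "turn": [
    [0,0,-0.14],
    [0,0,-0.28],
    [0,0,-0.43],
    [0,0,-0.57],
    [0,0,-0.72],
    [0,0,-0.86],
    [0,0,-1.0],
    [0,0,-1.15],
    [0,0,-1.3],
    [0,0,-1.443]
  ],
  "gripper": [1,1,1,1,1,1,1,1,1,1]
}}

```text
t: 1.15
eef_pos: [0.5269, 0.2414, 0.2703]
tool_rot: [0.703, 0.075, 0.704, -0.075]
contact_force: [0.4, 0.7, 0.7]
gripper_width: 0.998
```

Request:
{"op": "drive_tool", "data": {
  "slide": [
    [0,0,0],
    [0,0,0],
    [0,0,0]
  ],
  "turn": [
    [0,0,0],
    [0,0,0],
    [0,0,0]
  ],
  "gripper": [1,1,1]
}}

```text
t: 1.45
eef_pos: [0.5259, 0.2428, 0.2699]
tool_rot: [0.702, 0.074, 0.704, -0.074]
contact_force: [-0.4, 1.2, -0.0]
gripper_width: 0.997
```

```bash
cat > look.py <<'E'
import sys
from station import bot
from h import *
tag=sys.argv[1]; d={}
for n in sys.argv[2:]:
    c=bot.read_camera(n); d[n]=c
    cv2.imwrite(f'pics/{n}{tag}.png',cv2.cvtColor(c['color'],cv2.COLOR_RGB2BGR))
pickle.dump(d,open(f'cams{tag}.pkl','wb'))
o=bot.get_obs(); R=Ro.from_quat(np.roll(o['tool_rot'],-1)).as_matrix()
print(round(o['t'],2),o['eef_pos'].round(4) if hasattr(o['eef_pos'],'round') else o['eef_pos'],'jaw',R[:,2].round(3),'x',R[:,0].round(3),'grip',round(float(o['gripper_width']),3),'F',np.round(o['contact_force'],1),'q',np.round(o['q'],2))
E
python3 look.py 1 wrist
```

```text
1.5 [0.5258 0.2433 0.2699] jaw [ 0.978 -0.208 -0.002] x [-0.002  0.001 -1.   ] grip 1.0 F [-0.3  0.1  0. ] q [-0.91  0.3   0.47  1.77 -0.15  1.11 -0.6 ]
```

View pics/wrist1.png

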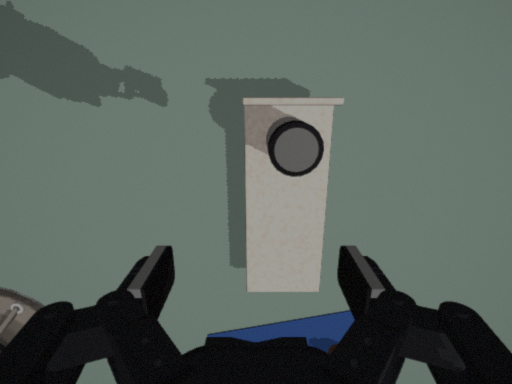

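Wrist view: shelf from the end board (about row 101) to the open end (row 292), with columns 245–335. The large lid is at (296,148). I'll enlarge it to pick corners.

```bash
python3 - <<'E'
from h import *
W=pickle.load(open('cams1.pkl','rb'))['wrist']; im=cv2.cvtColor(W['color'],cv2.COLOR_RGB2BGR)
cv2.imwrite('pics/cw1.png',cv2.resize(im[90:190,230:360],None,fx=6,fy=6,interpolation=cv2.INTER_CUBIC))
cv2.imwrite('pics/cw1b.png',cv2.resize(im[230:310,230:340],None,fx=6,fy=6,interpolation=cv2.INTER_CUBIC))
g=im[...,2].astype(int)
for v in (200,240,275): print(v,g[v,240:252],g[v,315:335])
E
```

```text
200 [ 79  78  79  78  82 102 153 161 162 161 162 162] [162 161 161 162 162 162 160 161 161 160 157 125 112 108 106 107 108 106
 108 107]
240 [ 78  79  77  77  77  81 132 157 160 161 160 161] [161 161 161 162 161 160 162 155 120 107 107 107 107 108 107 109 109 106
 108 107]
275 [107 108 108 107 107 107 110 152 160 161 161 160] [160 160 160 161 157 124 109 108 107 106 105 107 108 106 106 108 106 108
 108 106]
```

View pics/cw1.png

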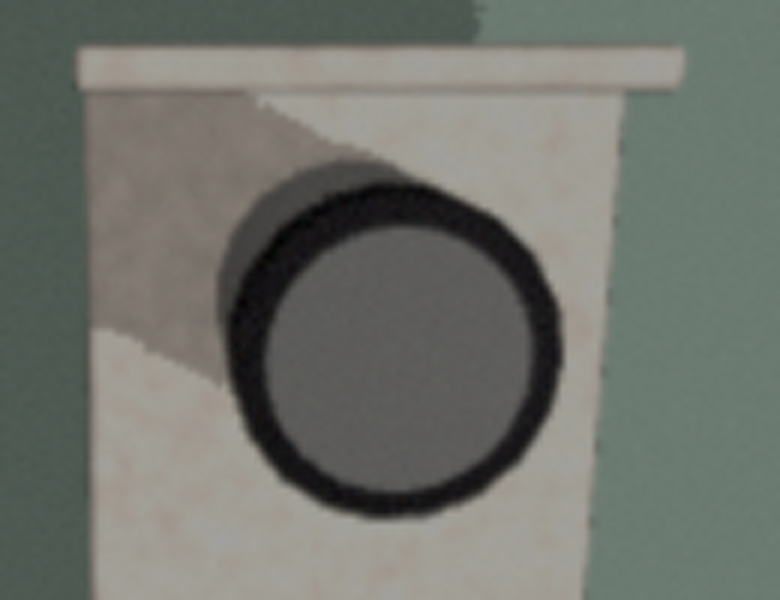

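View pics/cw1b.png

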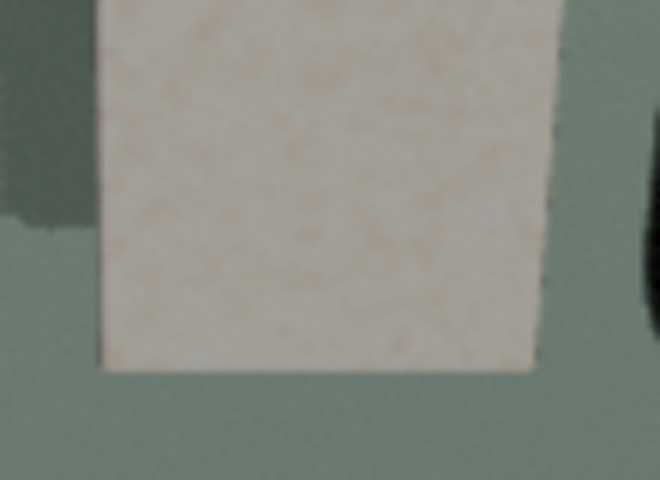

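```bash
python3 - <<'E'
from h import *
W=pickle.load(open('cams1.pkl','rb'))['wrist']
L=[(245.35,200),(245.85,240),(246.4,275),(246.7,290)];Rr=[(325.7,200),(322.6,240),(319.7,275)]
E=[(270,291.4),(255,291.4),(300,291.4)]
l=np.array([ray(W,*p,.05) for p in L]);r=np.array([ray(W,*p,.05) for p in Rr]);e=np.array([ray(W,*p,.05) for p in E])
def res(p):
    x,y,a=p; ux=np.array([np.cos(a),np.sin(a)]);uy=np.array([-ux[1],ux[0]]);c=np.array([x,y])
    return np.r_[(r[:,:2]-c)@ux-.055,(l[:,:2]-c)@ux+.055,(e[:,:2]-c)@uy+.14]
s=least_squares(res,[.554,.178,-.2]);print(s.x,(res(s.x)*1000).round(1))
ux=np.array([np.cos(s.x[2]),np.sin(s.x[2])]);uy=np.array([-ux[1],ux[0]])
for nm,u,v in(('disc',295.9,149.5),):
    X=ray(W,u,v,.13);q=X[:2]-s.x[:2];print(nm,X.round(4),'shelf',(q@ux).round(4),(q@uy).round(4))
# outer rim check
f=cam(W)[0];Z=(cam(W)[3]@X+cam(W)[4])[2];print('radius px pred',.028*f/Z, 'disc',44.8/2)
h=hullpix(W,X[0],X[1],.028,.13,.131)[:,0];print(h.min(0),h.max(0),'obs right',(562.5)/6-.5+230,'bottom',(517.5)/6-.5+90)
# inner face board top
b=ray(W,(350.5)/6-.5+230,(88.5)/6-.5+90,.09);print('board',((b[:2]-s.x[:2])@uy).round(4))
b=ray(W,(350.5)/6-.5+230,(92)/6-.5+90,.05);print('board50',((b[:2]-s.x[:2])@uy).round(4))
# foot of can: visible lower body? 
T=pickle.load(open('cams0.pkl','rb'))
for n,p in(('top',((146.5)/5-.5+80,(148.5)/5-.5+105)),('scene',((629)/5-.5+300,(108)/5-.5+200))):
    print(n,ray(T[n],*p,.13).round(4))
E
```

```text
[ 0.55198102  0.1776452  -0.20545071] [-0.8 -0.9 -1.2  1.   0.7  0.6  0.6  0.   0.1 -0.1]
disc [0.5705 0.2646 0.13  ] shelf 0.0004 0.0889
radius px pred 28.255173476735628 disc 22.4
[267.6467   120.487495] [324.45987 177.02971] obs right 323.25 bottom 175.75
board 0.1309
board50 0.1293
top [0.5701 0.2606 0.13  ]
scene [0.5719 0.2667 0.13  ]
```

The shelf fit is good: residuals ≤1.2 mm, large canister 0.4 mm off the midline, board inner face at 131 mm against 132 expected. Targets are medium (0.5565, 0.199) and small (0.5445, 0.141). Moving to the medium for a close look.

Request:
{"op": "drive_tool", "data": {
  "slide": [
    [-8,-47,-5],
    [-16,-94,-10],
    [-24,-141,-15],
    [-32,-188,-20],
    [-40,-235,-25],
    [-48,-282,-30],
    [-56,-329,-35],
    [-64,-376,-40],
    [-72,-423,-45],
    [-76,-455,-50]
  ],
  "turn": [
    [0,0,0],
    [0,0,0],
    [0,0,0],
    [0,0,0],
    [0,0,0],
    [0,0,0],
    [0,0,0],
    [0,0,0],
    [0,0,0],
    [0,0,0]
  ],
  "gripper": [1,1,1,1,1,1,1,1,1,1]
}}

```text
t: 2.5
eef_pos: [0.4492, -0.2132, 0.22]
tool_rot: [0.703, 0.074, 0.704, -0.073]
contact_force: [0.4, 0.4, -0.0]
gripper_width: 0.999
```

Request:
{"op": "drive_tool", "data": {
  "slide": [
    [0,-10,0],
    [0,-10,0],
    [0,-10,0]
  ],
  "turn": [
    [0,0,0],
    [0,0,0],
    [0,0,0]
  ],
  "gripper": [1,1,1]
}}

```text
t: 2.8
eef_pos: [0.4497, -0.2216, 0.2199]
tool_rot: [0.703, 0.073, 0.704, -0.072]
contact_force: [-0.2, 0.7, 0.2]
gripper_width: 0.997
```

```bash
python3 look.py 2 wrist
```

```text
2.85 [ 0.4499 -0.2212  0.2199] jaw [ 0.979 -0.203 -0.002] x [-0.002  0.002 -1.   ] grip 1.001 F [-0.2  0.1  0.7] q [-0.28  0.24  0.73  2.01 -0.19  0.96  0.34]
```

View pics/wrist2.png

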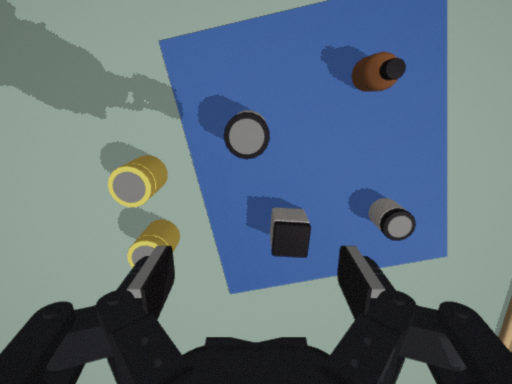

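Wrist view: medium (247,135), small (395,222), tin (291,235), bottle (378,70), and the yellow look-alikes at left, off the mat. I fit both canisters here.

```bash
python3 - <<'E'
from h import *
W=pickle.load(open('cams2.pkl','rb'))['wrist']
for n,p,r,z in [('med',(247,135),.024,.067),('small',(393,219),.02,.051)]:
    m=blobs(W,*p); print(n,fitcan(W,m,*ray(W,*p,z)[:2],r,.003,z))
E
```

```text
med (array([ 0.44821515, -0.17781371]), 1715, 1821.5536203440279)
small (array([ 0.60255515, -0.32029414]), 1359, 1461.5300123204943)
```

Request:
{"op": "drive_tool", "data": {
  "slide": [
    [-1,25,-20],
    [-2,43,-60],
    [-2,43,-90],
    [-2,43,-95],
    [-2,43,-95],
    [-2,43,-95]
  ],
  "turn": [
    [0,0,0],
    [0,0,0],
    [0,0,0],
    [0,0,0],
    [0,0,0],
    [0,0,0]
  ],
  "gripper": [1,1,1,1,1,1]
}}

```text
t: 3.45
eef_pos: [0.449, -0.1785, 0.1262]
tool_rot: [0.703, 0.073, 0.703, -0.072]
contact_force: [0.4, -0.0, -0.1]
gripper_width: 1.0
```

Request:
{"op": "drive_tool", "data": {
  "slide": [
    [-1,0,-30],
    [-1,0,-65],
    [-1,0,-90],
    [-1,0,-99],
    [-1,0,-99],
    [-1,0,-99]
  ],
  "turn": [
    [0,0,0],
    [0,0,0],
    [0,0,0],
    [0,0,0],
    [0,0,0],
    [0,0,0]
  ],
  "gripper": [1,1,1,1,1,1]
}}

```text
t: 4.05
eef_pos: [0.4492, -0.179, 0.0286]
tool_rot: [0.704, 0.073, 0.702, -0.072]
contact_force: [-0.2, -0.2, -0.6]
gripper_width: 0.996
```

Request:
{"op": "drive_tool", "data": {
  "slide": [
    [0,0,0],
    [0,0,0],
    [0,0,0],
    [0,0,0],
    [0,0,0],
    [0,0,0],
    [0,0,0],
    [0,0,0]
  ],
  "turn": [
    [0,0,0],
    [0,0,0],
    [0,0,0],
    [0,0,0],
    [0,0,0],
    [0,0,0],
    [0,0,0],
    [0,0,0]
  ],
  "gripper": [0.3,0.3,0.3,0.3,0.3,0.3,0.3,0.3],
  "squeeze": 40
}}

```text
t: 4.85
eef_pos: [0.4497, -0.1791, 0.0296]
tool_rot: [0.705, 0.073, 0.702, -0.072]
contact_force: [-1.9, 1.9, 9.4]
gripper_width: 0.55
```

```bash
python3 look.py 3 wrist
```

```text
4.9 [ 0.4498 -0.1791  0.0296] jaw [ 0.979 -0.203  0.004] x [ 0.004  0.001 -1.   ] grip 0.55 F [-1.7  0.5  9.2] q [-0.14  0.53  0.49  2.18 -0.49  0.54  0.52]
```

View pics/wrist3.png

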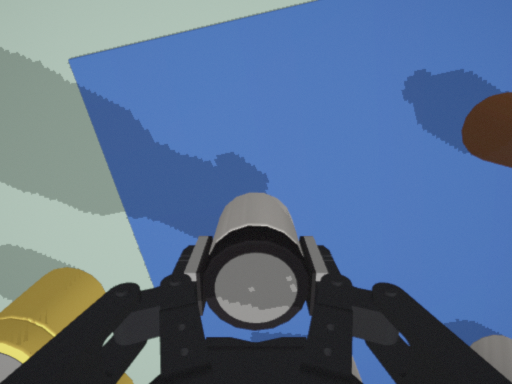

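The jaws are on the medium (opening 0.55 ≈ 47 mm) and it sits central between the pads at (256,288). Lifting.

Request:
{"op": "drive_tool", "data": {
  "slide": [
    [0,0,10],
    [0,0,35],
    [0,0,75],
    [0,0,120],
    [0,0,160],
    [0,0,170],
    [0,0,170]
  ],
  "turn": [
    [0,0,0],
    [0,0,0],
    [0,0,0],
    [0,0,0],
    [0,0,0],
    [0,0,0],
    [0,0,0]
  ],
  "gripper": [0.3,0.3,0.3,0.3,0.3,0.3,0.3]
}}

```text
t: 5.6
eef_pos: [0.4506, -0.1791, 0.2012]
tool_rot: [0.706, 0.073, 0.701, -0.071]
contact_force: [0.4, 0.6, -3.3]
gripper_width: 0.551
```

```bash
python3 look.py 4 wrist scene
```

```text
5.7 [ 0.4489 -0.1785  0.1987] jaw [ 0.979 -0.203  0.002] x [ 0.003  0.002 -1.   ] grip 0.549 F [ 0.2  0.5 -2.5] q [-0.37  0.23  0.73  2.07 -0.2   0.9   0.27]
```

View pics/wrist4.png

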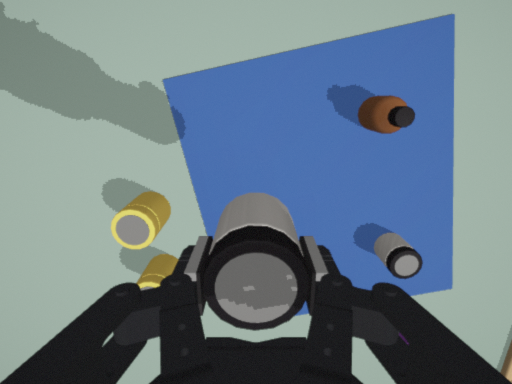

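View pics/scene4.png

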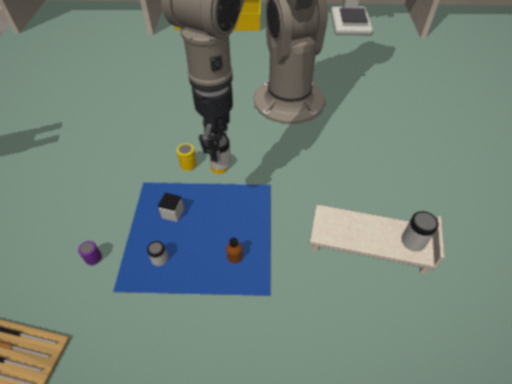

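The medium is lifted and held: in the wrist view its lid disc is at (256,286), upright. I work out its offset from the TCP.

```bash
python3 - <<'E'
from h import *
W=pickle.load(open('cams4.pkl','rb'))['wrist']
im=W['color'];tcp=np.array([.4489,-.1785,.1987]) 
hs=im.astype(int); m=((hs[...,0]>85)&(hs.max(2)-hs.min(2)<20)).astype(np.uint8); m[:240]=0;m[325:]=0;m[:,:205]=0;m[:,305:]=0
n,l,st,ce=cv2.connectedComponentsWithStats(m);k=1+st[1:,4].argmax();print(st[k],ce[k])
p=[st[k,0]+st[k,2]/2-.5,st[k,1]+st[k,3]/2-.5]
X=ray(W,*p,tcp[2]+.0374);q=X[:2]-tcp[:2];print(p,X,'rel',q,'along row',q@[.2041,.979],'jaw',q@[.979,-.2041])
E
```

```text
[ 215  253   82   70 4501] [255.4467896  287.65829816]
[np.float64(255.5), np.float64(287.5)] [ 0.449701   -0.17940992  0.2361    ] rel [ 0.000801   -0.00090992] along row -0.0007273246864021094 jaw 0.0009698881409259836
```

Request:
{"op": "drive_tool", "data": {
  "slide": [
    [8,30,5],
    [22,72,10],
    [34,116,12],
    [46,160,12],
    [59,204,12],
    [71,248,12],
    [84,292,12],
    [96,336,12],
    [104,366,10],
    [108,378,8]
  ],
  "turn": [
    [0,0,0],
    [0,0,0],
    [0,0,0],
    [0,0,0],
    [0,0,0],
    [0,0,0],
    [0,0,0],
    [0,0,0],
    [0,0,0],
    [0,0,0]
  ],
  "gripper": [0.3,0.3,0.3,0.3,0.3,0.3,0.3,0.3,0.3,0.3]
}}

```text
t: 6.7
eef_pos: [0.5557, 0.2036, 0.2036]
tool_rot: [0.703, 0.071, 0.704, -0.07]
contact_force: [-0.4, 0.4, -1.8]
gripper_width: 0.553
```

Request:
{"op": "drive_tool", "data": {
  "slide": [
    [0,0,0],
    [0,0,0],
    [0,0,0]
  ],
  "turn": [
    [0,0,0],
    [0,0,0],
    [0,0,0]
  ],
  "gripper": [0.3,0.3,0.3]
}}

```text
t: 7.0
eef_pos: [0.5553, 0.2012, 0.203]
tool_rot: [0.703, 0.071, 0.704, -0.072]
contact_force: [0.4, 0.1, -1.9]
gripper_width: 0.553
```

```bash
python3 look.py 5 wrist
```

```text
7.05 [0.5555 0.2013 0.2034] jaw [ 0.98  -0.201 -0.002] x [-0.002  0.    -1.   ] grip 0.549 F [-0.4 -0.5 -2.1] q [-0.88  0.41  0.55  1.82 -0.25  0.99 -0.42]
```

View pics/wrist5.png

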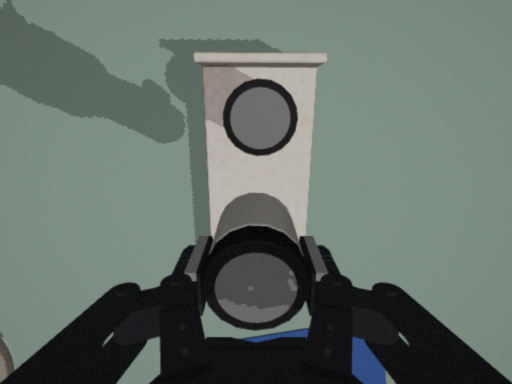

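Wrist view: large lid at (260,117), held medium's lid at (256,286), both over the shelf. I re-measure both in this one image.

```bash
python3 - <<'E'
from h import *
W=pickle.load(open('cams5.pkl','rb'))['wrist']
tcp=np.array([.5555,.2013,.2034]); im=W['color'].astype(int)
def disc(x0,x1,y0,y1,lo):
    m=((im[...,0]>lo)&(im.max(2)-im.min(2)<14)).astype(np.uint8)
    M=np.zeros_like(m);M[y0:y1,x0:x1]=m[y0:y1,x0:x1]
    n,l,st,ce=cv2.connectedComponentsWithStats(M);k=1+st[1:,4].argmax();print(st[k],ce[k])
    return [st[k,0]+st[k,2]/2-.5,st[k,1]+st[k,3]/2-.5]
print(im[117,215:305,0][::3]);print(im[290,205:305,0][::4])
a=disc(226,294,82,152,60);b=disc(208,304,245,326,60)
A=ray(W,*a,.13);B=ray(W,*b,tcp[2]+.0374)
print('large',A,'med',B, 'B-tcp',(B-tcp)[:2])
uy=np.array([.2041,.979]);ux=np.array([.979,-.2041]);q=(B-A)[:2];print('along',q@uy,'across',q@ux)
c=np.array([.552,.1776]);print('large in shelf',(A[:2]-c)@ux,(A[:2]-c)@uy)
E
```

```text
[148 148 144  29  30  82 108 110 110 109 112 111 110 111 110 109 109 110
 112 111 109 110 111 111 111  72  33  40 183 184]
[ 14  18  15  76  75  77  76  74  77  77  74  96  78  78  74  77  76  74
  75  77  76  76 103  49  18]
[ 230   87   61   62 2973] [259.8045745  117.58795829]
[ 215  253   83   70 4509] [255.50609891 287.6506986 ]
large [0.57089872 0.26491343 0.13      ] med [0.55540445 0.2029801  0.2408    ] B-tcp [-9.55516313e-05  1.68009637e-03]
along -0.06379511315347576 across -0.002528298470842011
large in shelf 0.0006811757544066813 0.08933707541285768
```

Request:
{"op": "drive_tool", "data": {
  "slide": [
    [1,-3,-15],
    [1,-3,-45],
    [1,-3,-80],
    [1,-3,-105],
    [1,-3,-115],
    [1,-3,-115],
    [1,-3,-115]
  ],
  "turn": [
    [0,0,0],
    [0,0,0],
    [0,0,0],
    [0,0,0],
    [0,0,0],
    [0,0,0],
    [0,0,0]
  ],
  "gripper": [0.3,0.3,0.3,0.3,0.3,0.3,0.3]
}}

```text
t: 7.75
eef_pos: [0.5573, 0.1979, 0.0893]
tool_rot: [0.703, 0.072, 0.704, -0.071]
contact_force: [0.3, -0.2, -1.7]
gripper_width: 0.55
```

```bash
python3 look.py 6 wrist scene; python3 - <<'E'
from h import *
d=pickle.load(open('cams6.pkl','rb'));s=cv2.cvtColor(d['scene']['color'],cv2.COLOR_RGB2BGR)
cv2.imwrite('pics/c6.png',cv2.resize(s[170:290,300:460],None,fx=5,fy=5,interpolation=cv2.INTER_CUBIC))
E
```

```text
7.85 [0.5577 0.1984 0.0899] jaw [ 0.98  -0.201  0.   ] x [ 0.     0.001 -1.   ] grip 0.551 F [-0.1  0.6 -2. ] q [-0.8   0.55  0.48  1.9  -0.36  0.77 -0.33]
```

View pics/c6.png

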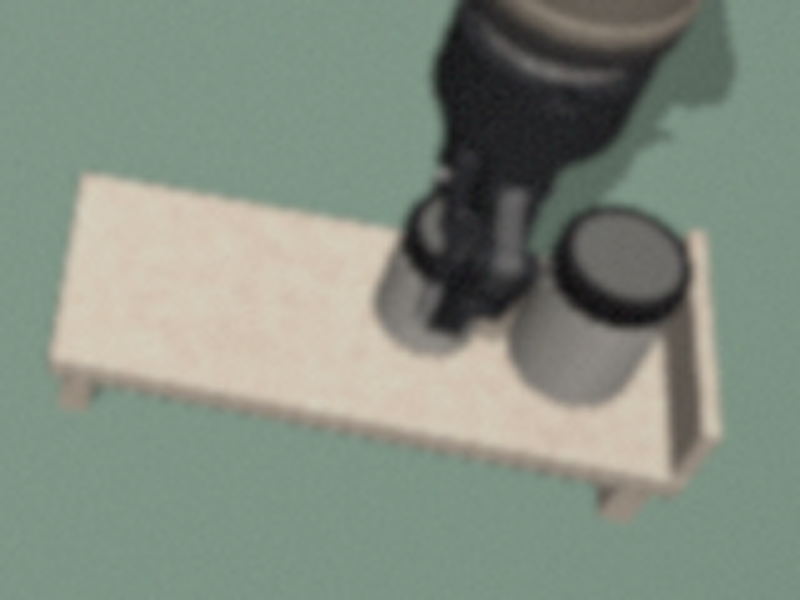

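View pics/wrist6.png

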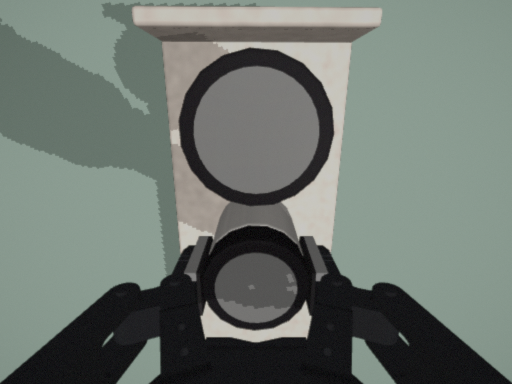

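```bash
cat > meas.py <<'E'
from h import *
UY=np.array([.2041,.979]);UX=np.array([.979,-.2041])
def disc(im,x0,x1,y0,y1,lo):
    im=im.astype(int); m=((im[...,0]>lo)&(im.max(2)-im.min(2)<14)).astype(np.uint8)
    M=np.zeros_like(m);M[y0:y1,x0:x1]=m[y0:y1,x0:x1]
    n,l,st,ce=cv2.connectedComponentsWithStats(M);k=1+st[1:,4].argmax();print(st[k],ce[k].round(1))
    return [st[k,0]+st[k,2]/2-.5,st[k,1]+st[k,3]/2-.5]
E
python3 - <<'E'
from meas import *
W=pickle.load(open('cams6.pkl','rb'))['wrist']
tcp=np.array([.5577,.1984,.0899])
a=disc(W['color'],186,328,58,195,60);b=disc(W['color'],208,304,245,326,60)
A=ray(W,*a,.13);B=ray(W,*b,tcp[2]+.0374)
q=(B-A)[:2];print('large',A,'med',B,'along',q@UY,'across',q@UX,(B-tcp)[:2])
E
```

```text
[  193    66   127   128 12743] [256.1 129.4]
[ 215  253   83   70 4548] [255.5 287.6]
large [0.57095203 0.26561253 0.13      ] med [0.55740558 0.19984992 0.1273    ] along -0.06714643365123539 across 0.00016016916720162534 [-0.00029442  0.00144992]
```

The spacing measures 67.1 mm centre to centre (67 wanted) and 0.2 mm across. Lowering to the shelf.

Request:
{"op": "drive_tool", "data": {
  "slide": [
    [0,0,-5],
    [0,0,-9],
    [0,0,-11],
    [0,0,-12],
    [0,0,-13],
    [0,0,-13]
  ],
  "turn": [
    [0,0,0],
    [0,0,0],
    [0,0,0],
    [0,0,0],
    [0,0,0],
    [0,0,0]
  ],
  "gripper": [0.3,0.3,0.3,0.3,0.3,0.3]
}}

```text
t: 8.45
eef_pos: [0.5577, 0.1984, 0.0768]
tool_rot: [0.704, 0.072, 0.703, -0.071]
contact_force: [0.0, 0.7, -1.4]
gripper_width: 0.555
```

Request:
{"op": "drive_tool", "data": {
  "slide": [
    [0,0,-0.5],
    [0,0,-1],
    [0,0,-1.5],
    [0,0,-1.5]
  ],
  "turn": [
    [0,0,0],
    [0,0,0],
    [0,0,0],
    [0,0,0]
  ],
  "gripper": [0.3,0.3,0.3,0.3]
}}

```text
t: 8.85
eef_pos: [0.5578, 0.1985, 0.0767]
tool_rot: [0.704, 0.072, 0.703, -0.071]
contact_force: [-4.0, -1.5, 11.2]
gripper_width: 0.552
```

Contact force is 11 N, so the foot is on the shelf. Easing off and opening.

Request:
{"op": "drive_tool", "data": {
  "slide": [
    [0,0,0.5],
    [0,0,0.5],
    [0,0,0.5],
    [0,0,0.5],
    [0,0,0.5],
    [0,0,0.5],
    [0,0,0.5]
  ],
  "turn": [
    [0,0,0],
    [0,0,0],
    [0,0,0],
    [0,0,0],
    [0,0,0],
    [0,0,0],
    [0,0,0]
  ],
  "gripper": [0.5,0.6,0.65,0.75,0.9,1,1]
}}

```text
t: 9.55
eef_pos: [0.5578, 0.1984, 0.0771]
tool_rot: [0.703, 0.072, 0.703, -0.071]
contact_force: [-1.1, -0.0, -0.7]
gripper_width: 0.998
```

Request:
{"op": "drive_tool", "data": {
  "slide": [
    [0,0,10],
    [0,0,30],
    [0,0,65],
    [0,0,100],
    [0,0,125],
    [0,0,135],
    [0,0,135]
  ],
  "turn": [
    [0,0,0],
    [0,0,0],
    [0,0,0],
    [0,0,0],
    [0,0,0],
    [0,0,0],
    [0,0,0]
  ],
  "gripper": [1,1,1,1,1,1,1]
}}

```text
t: 10.25
eef_pos: [0.5585, 0.1987, 0.2136]
tool_rot: [0.704, 0.073, 0.703, -0.07]
contact_force: [-0.2, -0.7, -0.6]
gripper_width: 1.0
```

```bash
python3 look.py 7 wrist
```

```text
10.3 [0.5576 0.1985 0.2121] jaw [ 0.98  -0.201 -0.   ] x [ 0.     0.003 -1.   ] grip 1.0 F [ 0.3 -0.1 -0.3] q [-0.88  0.4   0.56  1.81 -0.25  1.   -0.42]
```

View pics/wrist7.png

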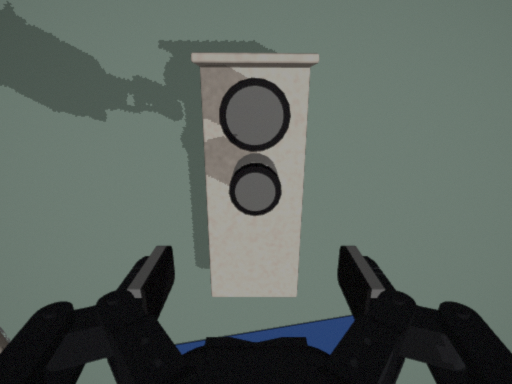

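The medium stands upright at (255,190), below the large lid at (255,115). Measuring the gap before fetching the small one.

```bash
python3 - <<'E'
from meas import *
W=pickle.load(open('cams7.pkl','rb'))['wrist']
a=disc(W['color'],224,286,82,148,60);b=disc(W['color'],232,278,168,212,60)
A=ray(W,*a,.13);B=ray(W,*b,.114)
q=(B-A)[:2];print('large',A,'med',B,'along',q@UY,'across',q@UX)
# shelf edges
im=W['color'][...,0].astype(int)
for v in (230,255,280): print(v,[(i,list(im[v,i-1:i+3])) for i in list(range(200,216))+list(range(294,310)) if abs(im[v,i+1]-im[v,i])>25])
E
```

```text
[ 226   86   57   59 2674] [254.3 114.9]
[ 235  173   40   38 1216] [254.8 191.4]
large [0.57049444 0.26480929 0.13      ] med [0.55727335 0.19934958 0.114     ] along -0.06678348661998212 across 0.00041687703598940006
230 [(207, [np.int64(77), np.int64(87), np.int64(127), np.int64(159)]), (208, [np.int64(87), np.int64(127), np.int64(159), np.int64(164)])]
255 [(209, [np.int64(83), np.int64(100), np.int64(153), np.int64(164)]), (298, [np.int64(165), np.int64(159), np.int64(118), np.int64(108)])]
280 [(210, [np.int64(108), np.int64(104), np.int64(143), np.int64(161)])]
```

Request:
{"op": "drive_tool", "data": {
  "slide": [
    [3,-30,3],
    [7,-76,3],
    [11,-124,3],
    [15,-172,3],
    [19,-220,3],
    [23,-268,3],
    [28,-316,3],
    [32,-364,3],
    [36,-412,3],
    [40,-460,3]
  ],
  "turn": [
    [0,0,0],
    [0,0,0],
    [0,0,0],
    [0,0,0],
    [0,0,0],
    [0,0,0],
    [0,0,0],
    [0,0,0],
    [0,0,0],
    [0,0,0]
  ],
  "gripper": [1,1,1,1,1,1,1,1,1,1]
}}

```text
t: 11.3
eef_pos: [0.5966, -0.2627, 0.2128]
tool_rot: [0.702, 0.073, 0.705, -0.07]
contact_force: [0.9, -0.5, 0.6]
gripper_width: 0.998
```

```bash
python3 look.py 8 wrist; python3 look.py 8 wrist
```

```text
11.35 [ 0.5944 -0.2735  0.2136] jaw [ 0.978 -0.211 -0.001] x [-0.002 -0.004 -1.   ] grip 1.003 F [-0.2 -7.1  1.9] q [-0.11  0.52  0.64  1.66 -0.34  1.07  0.41]
11.4 [ 0.5942 -0.2704  0.2135] jaw [ 0.977 -0.212 -0.002] x [-0.003 -0.002 -1.   ] grip 0.998 F [-0.3 -0.5  0.6] q [-0.11  0.52  0.64  1.66 -0.34  1.07  0.41]
```

View pics/wrist8.png

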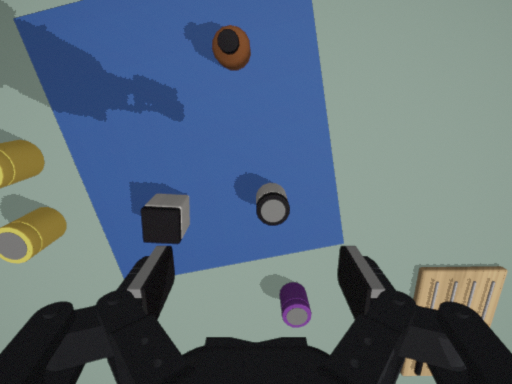

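Wrist view: the silver small canister on the mat at (272,204), purple look-alike off the mat at (295,305), tin at (164,220).

```bash
python3 - <<'E'
from h import *
W=pickle.load(open('cams8.pkl','rb'))['wrist']
m=blobs(W,272,202); print(fitcan(W,m,*ray(W,272,204,.051)[:2],.02,.003,.051))
E
```

```text
(array([ 0.60352227, -0.32027303]), 1156, 1250.734883828205)
```

Request:
{"op": "drive_tool", "data": {
  "slide": [
    [4,-20,-10],
    [9,-45,-40],
    [9,-50,-80],
    [9,-50,-110],
    [9,-50,-115],
    [9,-50,-115]
  ],
  "turn": [
    [0,0,0],
    [0,0,0.005],
    [0,0,0.008],
    [0,0,0.008],
    [0,0,0.008],
    [0,0,0.008]
  ],
  "gripper": [1,1,1,1,1,1]
}}

```text
t: 12.0
eef_pos: [0.6023, -0.3193, 0.0967]
tool_rot: [0.701, 0.072, 0.706, -0.073]
contact_force: [0.1, -0.0, 0.4]
gripper_width: 1.003
```

Request:
{"op": "drive_tool", "data": {
  "slide": [
    [1,-1,-25],
    [1,-1,-50],
    [1,-1,-70],
    [1,-1,-78],
    [1,-1,-79],
    [1,-1,-79]
  ],
  "turn": [
    [0,0,0],
    [0,0,0],
    [0,0,0],
    [0,0,0],
    [0,0,0],
    [0,0,0]
  ],
  "gripper": [1,1,1,1,1,1]
}}

```text
t: 12.6
eef_pos: [0.6042, -0.3208, 0.0193]
tool_rot: [0.702, 0.072, 0.705, -0.073]
contact_force: [-0.1, -0.4, -0.6]
gripper_width: 1.003
```

Request:
{"op": "drive_tool", "data": {
  "slide": [
    [0,0,0],
    [0,0,0],
    [0,0,0],
    [0,0,0],
    [0,0,0],
    [0,0,0],
    [0,0,0],
    [0,0,0]
  ],
  "turn": [
    [0,0,0],
    [0,0,0],
    [0,0,0],
    [0,0,0],
    [0,0,0],
    [0,0,0],
    [0,0,0],
    [0,0,0]
  ],
  "gripper": [0.3,0.3,0.3,0.3,0.3,0.3,0.3,0.3],
  "squeeze": 35
}}

```text
t: 13.4
eef_pos: [0.6047, -0.321, 0.0202]
tool_rot: [0.702, 0.072, 0.704, -0.073]
contact_force: [-1.1, 1.2, 5.9]
gripper_width: 0.458
```

```bash
python3 look.py 9 wrist
```

```text
13.45 [ 0.6047 -0.321   0.0201] jaw [ 0.979 -0.204 -0.003] x [-0.003 -0.002 -1.   ] grip 0.462 F [-2.3  0.9  5.9] q [ 0.06  0.79  0.5   1.69 -0.49  0.79  0.58]
```

View pics/wrist9.png

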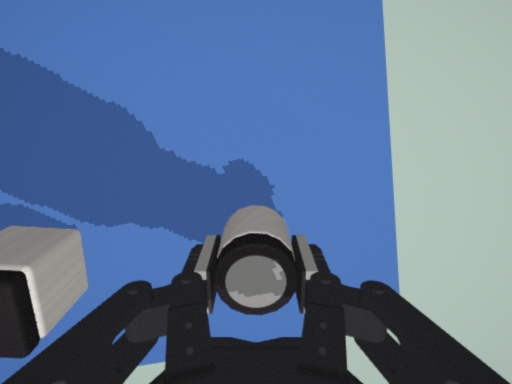

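The jaws are on the small (opening 0.46 ≈ 39 mm), centred at (256,278), and the tin is clear. Lifting and carrying.

Request:
{"op": "drive_tool", "data": {
  "slide": [
    [0,0,10],
    [0,0,40],
    [0,0,85],
    [0,0,130],
    [0,0,165],
    [0,0,180],
    [0,0,180]
  ],
  "turn": [
    [0,0,0],
    [0,0,0],
    [0,0,0],
    [0,0,0],
    [0,0,0],
    [0,0,0],
    [0,0,0]
  ],
  "gripper": [0.3,0.3,0.3,0.3,0.3,0.3,0.3]
}}

```text
t: 14.15
eef_pos: [0.6056, -0.3217, 0.2026]
tool_rot: [0.704, 0.071, 0.703, -0.074]
contact_force: [0.7, 0.2, -0.1]
gripper_width: 0.46
```

Request:
{"op": "drive_tool", "data": {
  "slide": [
    [-3,25,0],
    [-9,70,0],
    [-15,118,0],
    [-21,166,0],
    [-28,214,0],
    [-34,262,0],
    [-40,310,0],
    [-46,358,0],
    [-53,406,0],
    [-57,436,0]
  ],
  "turn": [
    [0,0,0],
    [0,0,0],
    [0,0,0],
    [0,0,0],
    [0,0,0],
    [0,0,0],
    [0,0,0],
    [0,0,0],
    [0,0,0],
    [0,0,0]
  ],
  "gripper": [0.3,0.3,0.3,0.3,0.3,0.3,0.3,0.3,0.3,0.3]
}}

```text
t: 15.15
eef_pos: [0.5461, 0.1187, 0.2002]
tool_rot: [0.702, 0.069, 0.705, -0.072]
contact_force: [-0.1, -0.0, -0.7]
gripper_width: 0.456
```

Request:
{"op": "drive_tool", "data": {
  "slide": [
    [-1,12,0],
    [-1,23,-15],
    [-1,23,-50],
    [-1,23,-90],
    [-1,23,-115],
    [-1,23,-121],
    [-1,23,-121],
    [-1,23,-121]
  ],
  "turn": [
    [0,0,0],
    [0,0,0],
    [0,0,0],
    [0,0,0],
    [0,0,0],
    [0,0,0],
    [0,0,0],
    [0,0,0]
  ],
  "gripper": [0.3,0.3,0.3,0.3,0.3,0.3,0.3,0.3]
}}

```text
t: 15.95
eef_pos: [0.546, 0.1408, 0.0799]
tool_rot: [0.703, 0.07, 0.704, -0.073]
contact_force: [-0.4, -0.1, -0.1]
gripper_width: 0.455
```

```bash
python3 look.py 10 wrist
```

```text
16.0 [0.5462 0.1412 0.0803] jaw [ 0.98  -0.2   -0.001] x [-0.001 -0.003 -1.   ] grip 0.457 F [-0.8  0.3 -0.1] q [-0.75  0.54  0.51  1.97 -0.38  0.73 -0.22]
```

View pics/wrist10.png

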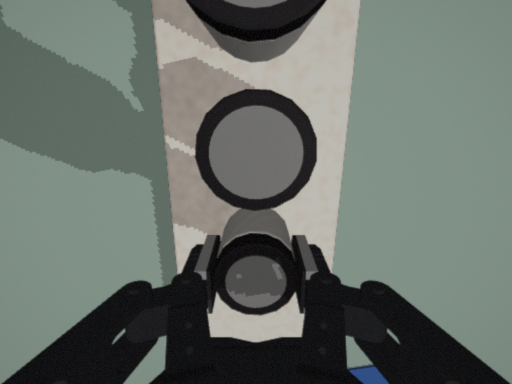

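Medium lid at (256,152), held small lid at (256,281). Measuring their spacing.

```bash
python3 - <<'E'
from meas import *
W=pickle.load(open('cams10.pkl','rb'))['wrist']
tcp=np.array([.5462,.1412,.0803])
a=disc(W['color'],200,312,98,203,60);b=disc(W['color'],215,298,250,312,60)
A=ray(W,*a,.114);B=ray(W,*b,tcp[2]+.0309)
q=(B-A)[:2];print('med',A,'small',B,'along',q@UY,'across',q@UX,(B-tcp)[:2])
E
```

```text
[ 209  105   95   94 7029] [255.8 151.8]
[ 226  256   60   52 2489] [255.4 281.5]
med [0.55786697 0.19999977 0.114     ] small [0.54557727 0.14116662 0.1112    ] along -0.060105981606326644 across -2.377068324752924e-05 [-6.22731504e-04 -3.33772456e-05]
```

Request:
{"op": "drive_tool", "data": {
  "slide": [
    [0,1,0],
    [0,1,-5],
    [0,1,-9],
    [0,1,-12],
    [0,1,-13],
    [0,1,-14],
    [0,1,-14.5],
    [0,1,-14.5]
  ],
  "turn": [
    [0,0,0],
    [0,0,0],
    [0,0,0],
    [0,0,0],
    [0,0,0],
    [0,0,0],
    [0,0,0],
    [0,0,0]
  ],
  "gripper": [0.3,0.3,0.3,0.3,0.3,0.3,0.3,0.3]
}}

```text
t: 16.8
eef_pos: [0.5459, 0.1422, 0.067]
tool_rot: [0.703, 0.07, 0.704, -0.072]
contact_force: [-6.5, -0.0, 15.5]
gripper_width: 0.456
```

Seated at 15 N. Easing off, opening and retreating.

Request:
{"op": "drive_tool", "data": {
  "slide": [
    [0,0,0.5],
    [0,0,0.5],
    [0,0,0.5],
    [0,0,0.5],
    [0,0,0.5],
    [0,0,0.5],
    [0,0,0.5],
    [0,0,0.5]
  ],
  "turn": [
    [0,0,0],
    [0,0,0],
    [0,0,0],
    [0,0,0],
    [0,0,0],
    [0,0,0],
    [0,0,0],
    [0,0,0]
  ],
  "gripper": [0.42,0.48,0.55,0.65,0.8,1,1,1]
}}

```text
t: 17.6
eef_pos: [0.5459, 0.1422, 0.0675]
tool_rot: [0.703, 0.07, 0.704, -0.072]
contact_force: [-0.1, 0.0, -0.6]
gripper_width: 0.999
```

Request:
{"op": "drive_tool", "data": {
  "slide": [
    [0,0,10],
    [0,0,30],
    [0,0,65],
    [0,0,105],
    [0,0,140],
    [0,0,160],
    [0,0,170],
    [0,0,170]
  ],
  "turn": [
    [0,0,0],
    [0,0,0],
    [0,0,0],
    [0,0,0],
    [0,0,0],
    [0,0,0],
    [0,0,0],
    [0,0,0]
  ],
  "gripper": [1,1,1,1,1,1,1,1]
}}

```text
t: 18.4
eef_pos: [0.5465, 0.1424, 0.2388]
tool_rot: [0.703, 0.071, 0.704, -0.071]
contact_force: [0.1, 0.2, -1.2]
gripper_width: 0.998
```

```bash
python3 look.py 11 wrist scene top
```

```text
18.55 [0.545  0.1421 0.2362] jaw [ 0.98  -0.2   -0.004] x [-0.005 -0.003 -1.   ] grip 1.001 F [-0.2 -1.  -0. ] q [-0.86  0.33  0.63  1.85 -0.22  1.04 -0.35]
```

View pics/wrist11.png

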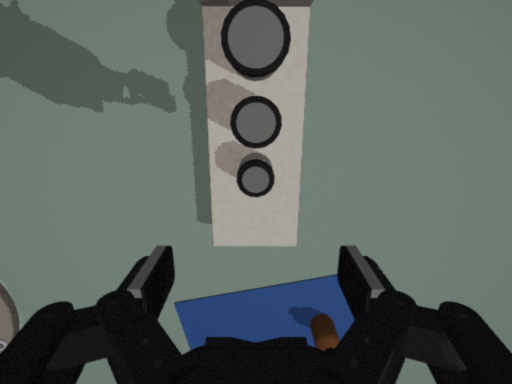

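View pics/scene11.png

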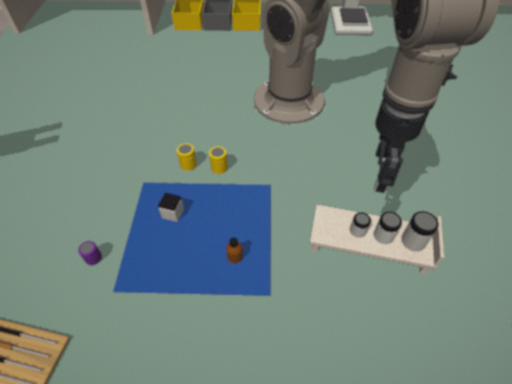

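The three stand upright in a row: wrist lids at (256,38), (256,122) and (256,178). The tin, bottle and look-alikes look unmoved in the scene view. Measuring the row.

```bash
python3 - <<'E'
from meas import *
d=pickle.load(open('cams11.pkl','rb'));W=d['wrist']
P=[ray(W,*disc(W['color'],*b,60),z)[:2] for b,z in(((226,286,7,68),.13),((236,277,103,142),.114),((240,271,164,192),.098))]
c=np.array([.552,.1776])
for p in P: print(p.round(4),'shelf across/along',((p-c)@UX*1000).round(1),((p-c)@UY*1000).round(1))
l,m,s=P;print('gaps',np.linalg.norm(l-m)*1e3-52,np.linalg.norm(m-s)*1e3-44)
im=W['color'][...,0].astype(float)
for v in (205,225):
    xs=[]
    for lo,hi in((205,222),(288,305)):
        g=np.abs(np.diff(im[v,lo:hi]));g[g<8]=0;xs.append(lo+.5+(g*np.arange(len(g))).sum()/g.sum())
    e=[ray(W,x,v,.05)[:2] for x in xs];print('edges across',[((q-c)@UX*1000).round(1) for q in e])
# movement of bystanders
a=pickle.load(open('cams0.pkl','rb'))
for n in('scene','top'):
    D=np.abs(a[n]['color'].astype(int)-d[n]['color']).max(2)
    for nm,(u,v) in {'scene':{'tin':(172,207),'vial':(235,251),'large':(421,231)},'top':{'tin':(338,184),'vial':(274,136),'large':(109,135)}}[n].items(): print(n,nm,(D[v-12:v+13,u-11:u+12]>30).sum())
t=cv2.cvtColor(d['top']['color'],cv2.COLOR_RGB2BGR);s_=cv2.cvtColor(d['scene']['color'],cv2.COLOR_RGB2BGR)
f=lambda i:cv2.resize(i,None,fx=5,fy=5,interpolation=cv2.INTER_CUBIC)
cv2.imwrite('pics/c11.png',np.vstack([f(s_[200:280,300:450])]))
E
```

```text
[ 228    7   56   61 2750] [255.3  36.7]
[ 236  103   40   39 1252] [255.6 122.1]
[242 167  27  25 556] [255.1 179.2]
[0.5708 0.2645] shelf across/along 0.7 88.9
[0.5575 0.1995] shelf across/along 0.9 22.6
[0.5452 0.1424] shelf across/along 0.6 -35.9
gaps 14.302769707319285 14.445582384676108
edges across [np.float64(-54.4), np.float64(54.6)]
edges across [np.float64(-54.4), np.float64(54.5)]
scene tin 0
scene vial 0
scene large 0
top tin 0
top vial 0
top large 188
```

View pics/c11.png

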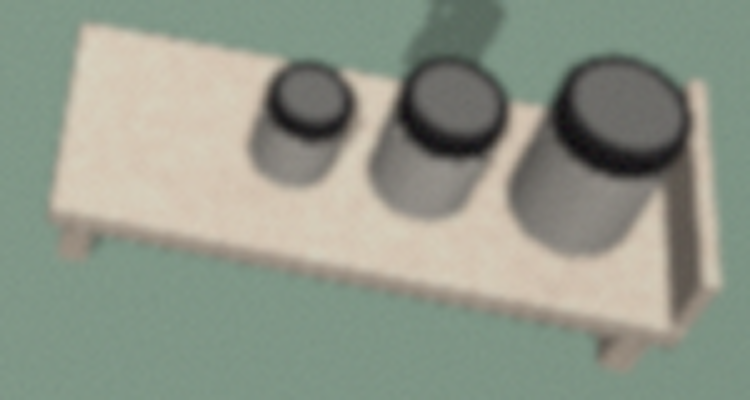

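The gaps are 14.3 and 14.4 mm, everything is within 1 mm of the midline, and all three are upright. The scene view shows no pixel change at the large, tin or bottle. I think the top-view change near the large is the arm overhead, so I check that and then hand in.

```bash
python3 - <<'E'
from h import *
d=pickle.load(open('cams11.pkl','rb'))['top'];t=cv2.cvtColor(d['color'],cv2.COLOR_RGB2BGR)
cv2.imwrite('pics/t11.png',cv2.resize(t[90:220,70:230],None,fx=4,fy=4))
E
```

```text
(no output)
```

View pics/t11.png

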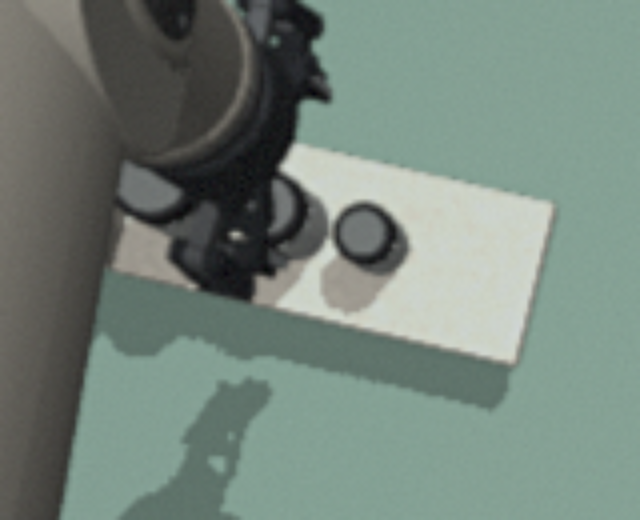

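```bash
python3 -c "
from station import bot
o=bot.get_obs();print(o['t'],o['contact_force']);print(bot.hand_in())"
```

```text
18.55 [-0.2464402  -0.98459267 -0.00822555]
the job is handed in; nothing more can be done
None
```

I placed the medium and then the small canister upright on the shelf beside the large one, jaws across the row, and handed the job in at 18.6 s with the gripper open and clear above.

- **Row:** the last wrist image shows gaps of 14.3 mm (large to medium) and 14.4 mm (medium to small). All three centres are 0.6–0.9 mm to the same side of the measured midline.
- **Things left alone:** the scene view shows no pixel change at the large canister, the tin or the bottle. The top view agrees for the tin and bottle.
- **Check that failed:** the top view could not confirm the large canister, because the arm was over it.
- **Disagreements:** the scene and top cameras differed by 3–5 mm in absolute position at the start. The wrist camera agreed with the top camera on the two mat canisters, so I used the wrist measurements. The wrist image showed the shelf 1–2 mm narrower than its stated 110 mm, so the true gaps may be up to about 1 mm larger.

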